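Change over the autosampler's sample trays

ROBOT

A 6-joint arm with a two-finger parallel gripper is mounted at the origin on the work surface. World frame = base frame: x ahead of the robot, y to its left, z up, the work surface at z = 0. Lengths are in mm, angles in degrees, forces in N, time in s.
With the tool pointing down it reaches from about 300 to 850 mm from the base axis. Payload 4.2 kg.
Tool frame: the origin (TCP) lies at the very end of the fingers, on their centre line; the grasp point (between the pads) lies 19 mm behind it (hold_point_z is the z of the grasp point in the tool frame, in mm); z points along the fingers, y is the direction in which the jaws open and shut (so a half turn about z gives the same grasp; the last joint's range is limited). The gripper opens to 91 mm and grips with 3 to 60 N. Pads are 32 mm wide; open, the fingers measure 118 mm over their backs; the gripper's body (76 mm by 178 mm) begins 60 mm behind the grasp point.
Start: joints at [-68.526, 18.312, 89.639, -0, 72.044, -1.146], TCP at [221.163, -530.783, 213.976] pointing down, gripper open.
Joint ranges: [-177.97, 177.97], [-48.28, 115.42], [12.27, 149.76], [-77.06, 257.06], [2.81, 150.46], [-146.56, 146.56]. Speed limits (degrees/s): [147.25, 147.25, 180, 180, 180, 180].

INTERFACE

Orientations are given as [roll, pitch, yaw] about the fixed x, y, z axes, in that order (R = Rz(yaw) Ry(pitch) Rx(roll)).
In Python, from workcell import state, grab_frame, job_done, hold_point_z gives the robot as it stands. The module is installed in compiled form; this text tells all that it offers.
- The arm moves only by the shell command python3 -m creep 'ROWS' [FORCE]. ROWS is JSON, a list of rows, each a list of 7 numbers: the closure, from 0 (fully open) to 1 (shut), then the shift along the tool's x, y, z in mm, then the turn, a rotation vector about the tool's x, y, z in degrees. A call has 1 to 5 rows; each row shifts and turns the commanded pose from where the row before left it, along the tool's axes as they then stand; what a row does not reach is not made up. A row lasts 1/8 s, in which the tool goes at most 62.5 mm and 10.7 degrees, less where a joint would pass 70% of its speed; a pose out of reach is approached as far as the arm can. A call is refused whole if a number of a shift passes 62.5 or a number of a turn 10.7, either way. A call with a gripper value outside its range is refused whole. The fingers move at their own pace and stop on an object; FORCE is the grip in N (left out, the last holds). Time passes only in rows, so rows that do not move let the fingers close. It gives the time, the measured TCP pose, the force and the opening at its end, in the units of the state.
- state(): the state, without advancing time (a new reading comes with each control period).
- grab_frame(name): name is "scene" or "side" or "wrist"; returns a dict with "frame" (384x512x3 uint8, red, green, blue), "fx", "fy", "cx", "cy" (pixels), "view" (4x4, takes a point from world to camera coordinates). Camera axes: x right, y down, z forward; pixel columns grow to the right and rows downward; lengths in mm; the calibration is good to about 2 mm. A picture is of the moment at which its call begins. There is no depth.
- job_done(): hands the job in, once; it reports no verdict.
The state is a dict: "time_s": time; "qpos": joint angles; "qvel": joint speeds; "effort": joint torques, N m; "ee_pos": TCP position; "ee_rot": TCP orientation; "force": force on the tool from outside, world axes, zero at the start; "torque": the same for the moment, N m; "gripper_width": finger opening in mm.
Only numpy, scipy, OpenCV 4.12 (cv2) and the standard library are available. Lean on these libraries where they do the work, as an engineer would, in place of code of your own. Each camera call takes 0.05 s, during which the arm holds its last target.

TASK

Only one tray of the autosampler may be out at a time: first push the empty white tray fully home with a fingertip, then hook a fingertip behind the upright lip of the blue tray and draw it fully out to its stop, smoothly, so that its vials stay standing in their pockets. Do not pinch a tray's lip or lift a vial, leave everything else on the bench where it stands, and finish with the hand clear.

Things in the scene. Friction and masses are not known exactly. Their poses are not given: they have to be found in the camera images.
- unit_blue: Blue tray unit, fixed: grey housing 160 (x) x 150 (y) x 60 high, clear roof, open front edge 80 before the origin, and two 6 high steel rails on the bench, reaching 256 before the origin. Origin: housing's underside centre, z up. Front and tray travel: the unit's own -x (towards the robot at yaw 0). Either unit may be the left one; each has its own yaw
- blue_tray (a joint): Blue tray's way out, m: 0 home at the inner stop, 0.110 out at the outer stop, along the unit's -x; 2.5 N friction, no spring. Starts fully home (0), with four vials in its pockets. Tray 110 wide; from the front: upright lip 11 thick, top 46 (its front 5 mm: 41) above the bench; empty well 55 long, sides open, floor 12 above the bench; block 72 long with six pockets, top 30 above the bench
- unit_white: White tray unit, fixed: grey housing 160 (x) x 150 (y) x 60 high, clear roof, open front edge 80 before the origin, and two 6 high steel rails on the bench, reaching 256 before the origin. Origin: housing's underside centre, z up. Front and tray travel: the unit's own -x (towards the robot at yaw 0). Either unit may be the left one; each has its own yaw
- white_tray (a joint): White tray's way out, m: 0 home at the inner stop, 0.110 out at the outer stop, along the unit's -x; 2.5 N friction, no spring. Starts standing part-way out (0.06 to 0.09), empty. Tray 110 wide; from the front: upright lip 11 thick, top 46 (its front 5 mm: 41) above the bench; empty well 55 long, sides open, floor 12 above the bench; block 72 long with six pockets, top 30 above the bench
- blue_hook (a point): point on the blue tray: middle of the lip's back side (the side that looks to the well), at its top edge, 46 above the bench; moves with the tray; axes as the unit's; the well reaches from here 55 along the unit's +x
- white_push (a point): point on the white tray: middle of the lip's front side, 24 above the bench; moves with the tray; axes as the unit's
- blue_rack (a point): point on the blue tray: middle of its rack block, on the pocket floor, 12 above the bench; moves with the tray
- vial0: glass vial with an orange cap, 22 dia x 38 high, about 18 g, standing loose in a 25 square, 18 deep pocket of the blue tray; origin: underside centre, 12 above the bench when seated
- vial1: glass vial with an orange cap, 22 dia x 38 high, about 18 g, standing loose in a 25 square, 18 deep pocket of the blue tray; origin: underside centre, 12 above the bench when seated
- vial2: glass vial with an orange cap, 22 dia x 38 high, about 18 g, standing loose in a 25 square, 18 deep pocket of the blue tray; origin: underside centre, 12 above the bench when seated
- vial3: glass vial with an orange cap, 22 dia x 38 high, about 18 g, standing loose in a 25 square, 18 deep pocket of the blue tray; origin: underside centre, 12 above the bench when seated
- stray_vial: small glass vial with a red cap, 22 dia x 38 high, standing alone on the bench near the robot; bystander; loose; origin: underside centre
- amber_bottle: amber glass reagent bottle, 60 dia x 130 high; bystander; loose; origin: underside centre
- beaker: clear glass beaker, 68 dia x 80 high; bystander; loose; origin: underside centre
- jar: white plastic jar with a green cap, 68 dia x 90 high; bystander; loose; origin: underside centre
- tip_box: yellow plastic box, 120 x 85 x 55 high; bystander; loose; origin: underside centre
- cap_bowl: white ceramic bowl, 90 dia x 35 high; bystander; loose; origin: underside centre
- screwdriver: red-handled screwdriver about 150 long, lying; bystander; loose; origin: near its middle along the length, on the bench

How it is judged (in metres and radians):
On the way, in this order (a step that is already met when the one before it is completed fails the run):
1. the white tray is pushed home (within 6 mm) while the blue tray is still in (value of joint white_tray below 0.006 m and value of joint blue_tray below 0.015 m), for 0.2 s.
2. a fingertip behind the blue tray's lip is drawing it out (contact force between the fingers and blue_tray_c0 above 0.5 N and value of joint blue_tray above 0.03 m), for 0.05 s.
At the end, for the whole second after the job is handed in: The white tray is home within 6 mm, the blue tray is out to within 8 mm of its outer stop and at rest, and all four vials stand upright (within 0.15 rad) on the floors of its pockets (value of joint white_tray below 0.006 m and value of joint blue_tray above 0.102 m and velocity of joint blue_tray below 0.01 m/s and angle between each of vial0, vial1, vial2, vial3's own z axis and vertical below 0.15 rad and z of vial0 in the frame of blue_rack between -0.005 and 0.006 m and horizontal distance between each of vial0, vial1, vial2, vial3 and blue_rack below 0.055 m and z of vial1 in the frame of blue_rack between -0.005 and 0.006 m and z of vial2 in the frame of blue_rack between -0.005 and 0.006 m and z of vial3 in the frame of blue_rack between -0.005 and 0.006 m); the robot touches nothing.
It fails at once if both trays were out at once (blue beyond 25 mm while white beyond 10 mm) (value of joint blue_tray above 0.025 m and value of joint white_tray above 0.01 m).
It fails at once if the blue tray's lip was pinched (fingers pressing on its front and its back at once) (contact force between the fingers and blue_tray_c0 above 2 N and contact force between the fingers and blue_tray_c1 above 2 N).
It fails at once if the white tray's lip was pinched (fingers pressing on its front and its back at once) (contact force between the fingers and white_tray_c0 above 2 N and contact force between the fingers and white_tray_c1 above 2 N).
It fails at once if a vial was lifted or tipped out of its pocket (height (world z) of any of vial0, vial1, vial2, vial3 above 0.027 m or angle between any of vial0, vial1, vial2, vial3's own z axis and vertical above 0.5 rad).
It fails at once if a bystander was displaced by more than 30 mm, lifted or knocked over (distance of any of stray_vial, amber_bottle, beaker, jar, tip_box, cap_bowl, screwdriver from where it was at the start of the episode above 0.03 m or height (world z) of any of stray_vial, amber_bottle, beaker, jar, tip_box, cap_bowl above 0.02 m or angle between any of stray_vial, amber_bottle, beaker, jar, tip_box, cap_bowl's own z axis and vertical above 0.4 rad).
It also fails if it takes over 53 s, if anything falls off the work surface, if the arm or the gripper's body presses on something with over 40 N, if the wrist force passes 120 N, or if a joint passes its speed limit or range.

## Working session

There is one attempt and no reset: what is moved stays moved. The work goes in short steps, Python scripts to look and compute and a shell command to move; the robot and the scene stay as the last step left them, time stands still between calls to the robot, and variables do not carry over. Pictures are saved under pics/ and viewed, and the job is handed in when it is done.

```bash
mkdir -p pics
cat > h.py <<'E'
import numpy as np,cv2
from workcell import state,grab_frame,job_done,hold_point_z
def save(n,f): cv2.imwrite('pics/'+n+'.png',cv2.cvtColor(f['frame'],cv2.COLOR_RGB2BGR))
def ray(f,u,v,z):
    V=np.array(f['view']);R=V[:3,:3];t=V[:3,3];c=-R.T@t
    d=R.T@np.array([(u-f['cx'])/f['fx'],(v-f['cy'])/f['fy'],1]);return c+d*(z-c[2])/d[2]
def proj(f,p):
    V=np.array(f['view']);q=V[:3,:3]@np.array(p,float)+V[:3,3];return np.array([f['fx']*q[0]/q[2]+f['cx'],f['fy']*q[1]/q[2]+f['cy']])
E
python3 - <<'E'
from h import *
import pickle
s=state();print(s['time_s'],s['ee_pos'],s['ee_rot'],s['force'],s['gripper_width'],hold_point_z)
for n in('scene','side','wrist'):
    f=grab_frame(n);save(n+'0',f);pickle.dump(f,open(n+'0.pkl','wb'));print(n,f['fx'],f['cx'],f['cy'],np.round(f['view'],3).tolist())
E
```

```text
0.0 [ 220.98203413 -530.28083124  213.12649532] [-1.79898215e+02 -1.24142040e-03  2.26221686e+01] [ 0.78120302 -0.55822333 -0.81621972] 91.34327960075379 -18.8
scene 367.6396335510157 249.21188252225951 196.2691548604498 [[0.729, 0.684, 0.003, -406.413], [0.388, -0.409, -0.826, -170.678], [-0.564, 0.603, -0.564, 1577.435], [0.0, 0.0, 0.0, 1.0]]
side 399.3103603152024 255.79571154361835 191.42902838829391 [[-0.913, -0.409, 0.003, 522.415], [-0.271, 0.6, -0.753, 196.136], [0.306, -0.688, -0.658, 1236.082], [0.0, 0.0, 0.0, 1.0]]
wrist 268.9435631180614 254.18906018880506 185.96075673545877 [[0.385, -0.923, -0.003, -574.537], [-0.896, -0.374, 0.24, -28.091], [-0.223, -0.09, -0.971, 388.789], [0.0, 0.0, 0.0, 1.0]]
```

View pics/scene0.png

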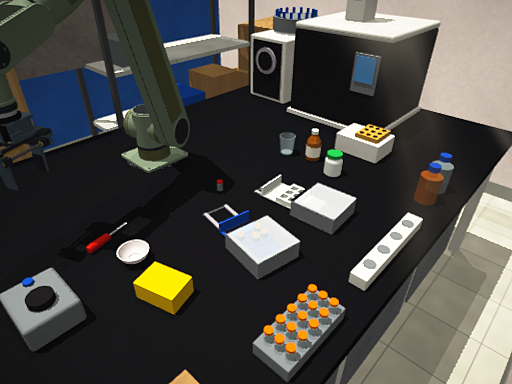

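View pics/side0.png

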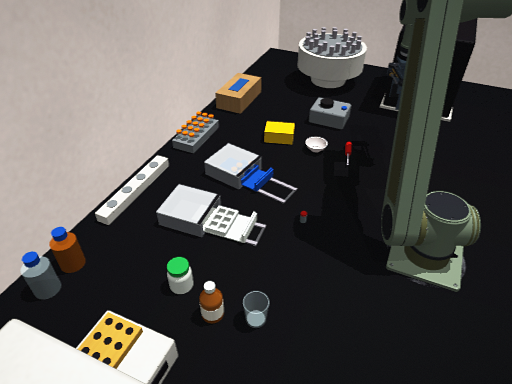

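View pics/wrist0.png

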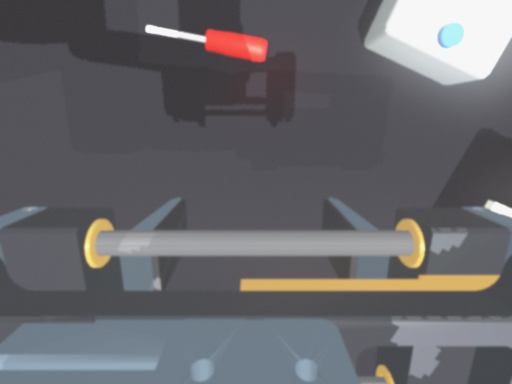

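Scene: blue lip at about (234,221) in front of the near housing, white tray at (283,192), partly out, stray vial at (220,185). I'll zoom in on both units.

Run:
```python
from h import *
import pickle
for n,(x0,y0,x1,y1) in {'scene':(190,165,370,290),'side':(150,135,310,250)}.items():
    f=pickle.load(open(n+'0.pkl','rb'));c=f['frame'][y0:y1,x0:x1,::-1]
    c=cv2.resize(c,None,fx=4,fy=4,interpolation=cv2.INTER_CUBIC);print(c.shape)
    c=cv2.convertScaleAbs(c,alpha=1.1,beta=20)
    for u in range(x0,x1,20): cv2.putText(c,str(u),((u-x0)*4,10),0,.35,(0,255,0));c[:, (u-x0)*4]=c[:, (u-x0)*4]//2+60
    for v in range(y0,y1,20): cv2.putText(c,str(v),(0,(v-y0)*4+10),0,.35,(0,255,0));c[(v-y0)*4]=c[(v-y0)*4]//2+60
    cv2.imwrite('pics/'+n+'z.png',c)
```

```text
(500, 720, 3)
(460, 640, 3)
```

View pics/scenez.png

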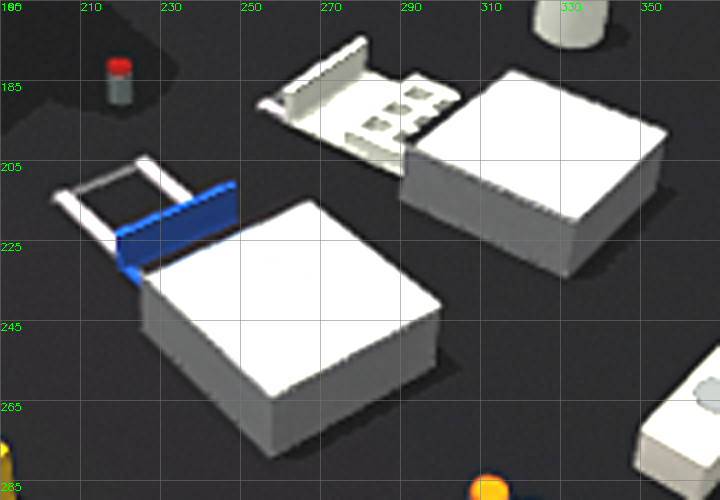

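View pics/sidez.png

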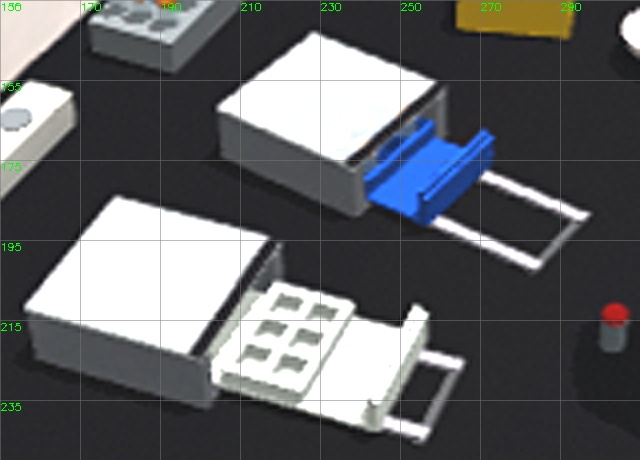

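Run:
```python
from h import *
import pickle
fs={n:pickle.load(open(n+'0.pkl','rb')) for n in('scene','side')}
P={'scene':{'blue':[(142,277),(310,200),(440,305),(273,396)],'white':[(401,150),(515,70),(666,132),(575,218)]},
'side':{'blue':[(350,166),(440,84),(316,32),(219,107)],'white':[(192,355),(272,240),(117,196),(25,308)]}}
off={'scene':(190,165),'side':(150,135)}
for n in P:
  f=fs[n];g=cv2.cvtColor(f['frame'],cv2.COLOR_RGB2GRAY)
  for k,c in P[n].items():
    c=np.array(c,np.float32)/4+off[n]
    c2=cv2.cornerSubPix(g,c.reshape(-1,1,2).astype(np.float32),(3,3),(-1,-1),(3,30,.01)).reshape(-1,2)
    for nm,cc in(('raw',c),('sub',c2)):
      w=np.array([ray(f,u,v,60) for u,v in cc])
      e=np.roll(w,-1,0)-w
      print(n,k,nm,np.round(w[:,:2]).tolist(),'L',np.round(np.linalg.norm(e,axis=1)),'ang',np.round(np.degrees(np.arctan2(e[:,1],e[:,0])),1),'ctr',np.round(w.mean(0)[:2],1))
  # rail front ends z=6, lip
Q={'scene':{'railB':[(60,197,6),(145,158,6)],'lipBfront_top':[(117,234,41),(234,183,46)],'lipWtop':[(286,95,41),(365,38,46)],'railW':[(264,104,6)]},
'side':{'railB':[(538,265,6),(587,214,6)],'lipBtop':[(420,196,46),(488,133,46)],'railW':[(423,437,6),(462,363,6)],'lipWtop':[(373,403,46),(418,308,46)]}}
for n in Q:
  for k,c in Q[n].items(): print(n,k,[np.round(ray(fs[n],x/4+off[n][0],y/4+off[n][1],z)[:2]).tolist() for x,y,z in c])
f=fs['scene'];print('stray',ray(f,220,190,0)); f=fs['side'];print(ray(f,150+614/4,135+350/4,0))
```

```text
scene blue raw [[645.0, -194.0], [674.0, -41.0], [820.0, -71.0], [795.0, -218.0]] L [156. 150. 150. 151.] ang [ 79.6 -11.4 -99.9 170.8] ctr [ 733.5 -131.2]
scene blue sub [[644.0, -192.0], [671.0, -41.0], [819.0, -69.0], [793.0, -219.0]] L [153. 150. 152. 152.] ang [ 79.6 -10.7 -99.7 169.7] ctr [ 731.6 -130.5]
scene white raw [[683.0, 60.0], [681.0, 226.0], [827.0, 232.0], [835.0, 81.0]] L [166. 146. 151. 153.] ang [  90.8    2.2  -86.8 -172.4] ctr [756.6 149.7]
scene white sub [[666.0, 66.0], [677.0, 225.0], [825.0, 233.0], [835.0, 81.0]] L [159. 149. 152. 169.] ang [  86.3    3.   -86.4 -175.1] ctr [750.8 151.2]
side blue raw [[663.0, -41.0], [639.0, -188.0], [787.0, -217.0], [813.0, -70.0]] L [149. 150. 150. 153.] ang [-99.1 -11.2  79.9 169.3] ctr [ 725.5 -129.1]
side blue sub [[673.0, -43.0], [647.0, -191.0], [793.0, -219.0], [817.0, -69.0]] L [150. 148. 152. 146.] ang [-100.2  -11.    80.6  169.8] ctr [ 732.6 -130.5]
side white raw [[672.0, 221.0], [679.0, 75.0], [830.0, 80.0], [822.0, 230.0]] L [146. 151. 151. 150.] ang [ -87.2    1.8   93.1 -176.3] ctr [750.8 151.5]
side white sub [[678.0, 221.0], [686.0, 72.0], [833.0, 79.0], [826.0, 228.0]] L [149. 148. 150. 148.] ang [ -87.2    2.7   92.9 -177.1] ctr [755.9 150.1]
scene railB [[474.0, -127.0], [485.0, -39.0]]
scene lipBfront_top [[578.0, -157.0], [603.0, -52.0]]
scene lipWtop [[542.0, 79.0], [536.0, 196.0]]
scene railW [[503.0, 95.0]]
side railB [[481.0, -44.0], [465.0, -127.0]]
side lipBtop [[596.0, -44.0], [575.0, -153.0]]
side railW [[492.0, 180.0], [495.0, 93.0]]
side lipWtop [[527.0, 197.0], [538.0, 87.0]]
stray [395.19429752  14.49178975   0.        ]
[387.33417488  21.72328146   0.        ]
```

```bash
python3 - <<'E'
from h import *
import pickle
fs={n:pickle.load(open(n+'0.pkl','rb')) for n in('scene','side')}
for k,a,b in [('beaker',(287,154),(256,322)),('bottle',(313,158),(212,318)),('jar',(333,175),(180,289)),('bowl',(133,262),(317,150))]:
    print(k,ray(fs['scene'],*a,0)[:2].round(),ray(fs['side'],*b,0)[:2].round())
E
python3 -m creep '[[1,0,0,0,0,0,6.6],[1,0,0,0,0,0,6.6],[1,0,0,0,0,0,6.6],[1,0,0,0,0,0,0]]' 20
```

```text
beaker [398. 410.] [382. 424.]
bottle [501. 458.] [494. 462.]
jar [641. 396.] [622. 418.]
bowl [ 489. -413.] [ 473. -400.]
time_s: 0.65
ee_pos: [221.1, -530.6, 213.6]
ee_rot: [-180.0, 0.0, 2.9]
force: [0.6, 0.4, 1.1]
gripper_width: 54.2
```

```bash
python3 -m creep '[[1,10,-20,0,0,0,0],[1,18,-40,0,0,0,0],[1,18,-40,0,0,0,0],[1,18,-40,0,0,0,0],[1,18,-40,0,0,0,0]]'
python3 -m creep '[[1,18,-40,0,0,0,0],[1,18,-40,0,0,0,0],[1,18,-40,0,0,0,0],[1,18,-40,0,0,0,0],[1,18,-40,0,0,0,0]]'
python3 -m creep '[[1,18,-40,0,0,0,0],[1,18,-40,0,0,0,0],[1,18,-40,0,0,0,0],[1,18,-40,0,0,0,0],[1,18,-40,0,0,0,0]]'
python3 -m creep '[[1,18,-40,0,0,0,0],[1,18,-34,0,0,0,0],[1,0,0,0,0,0,0]]'
```

```text
time_s: 1.27
ee_pos: [294.5, -344.2, 214.0]
ee_rot: [-180.0, -0.0, 2.9]
force: [0.5, -0.2, 0.4]
gripper_width: 4.2
time_s: 1.9
ee_pos: [373.9, -140.3, 214.0]
ee_rot: [-180.0, -0.0, 2.9]
force: [0.4, -0.3, 0.2]
gripper_width: 0.3
time_s: 2.52
ee_pos: [453.5, 63.6, 214.0]
ee_rot: [-180.0, 0.0, 2.9]
force: [0.3, -0.7, -0.1]
gripper_width: 0.6
time_s: 2.9
ee_pos: [486.2, 139.6, 213.6]
ee_rot: [-180.0, 0.0, 3.1]
force: [-0.7, 0.5, -0.3]
gripper_width: 0.4
```

```bash
python3 -m creep '[[1,0,0,20,0,0,0],[1,0,0,40,0,0,0],[1,0,0,40,0,0,0],[1,0,0,30,0,0,0],[1,0,0,20,0,0,0]]'
python3 - <<'E'
from h import *
print(state()['ee_pos'])
for n in('scene','side','wrist'):
    f=grab_frame(n)
    c=f['frame'][:,:,::-1]
    if n=='scene': c=c[140:290,190:370]
    if n=='side': c=c[135:270,150:330]
    if n!='wrist': c=cv2.resize(c,None,fx=4,fy=4,interpolation=cv2.INTER_CUBIC)
    cv2.imwrite('pics/'+n+'1.png',c)
E
```

```text
time_s: 3.52
ee_pos: [484.5, 136.2, 62.7]
ee_rot: [180.0, 0.2, 2.8]
force: [0.1, 0.1, 0.1]
gripper_width: 0.4
[484.52659244 136.22235915  62.73240648]
```

View pics/scene1.png

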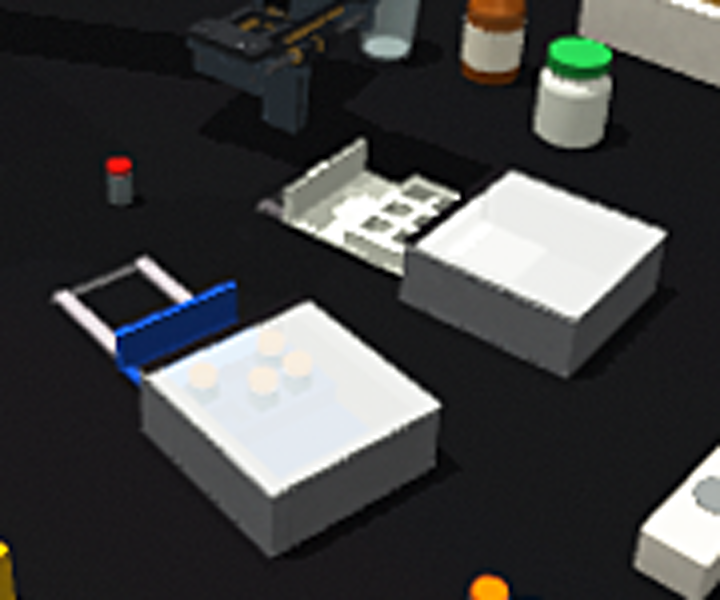

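View pics/wrist1.png

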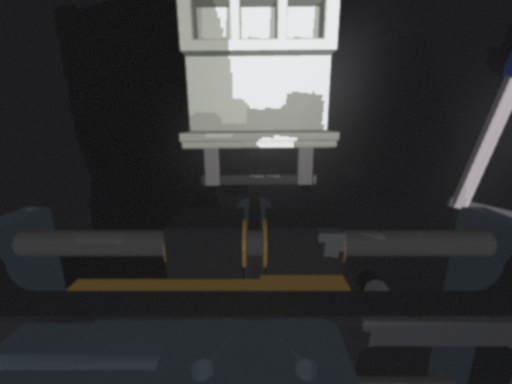

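View pics/side1.png

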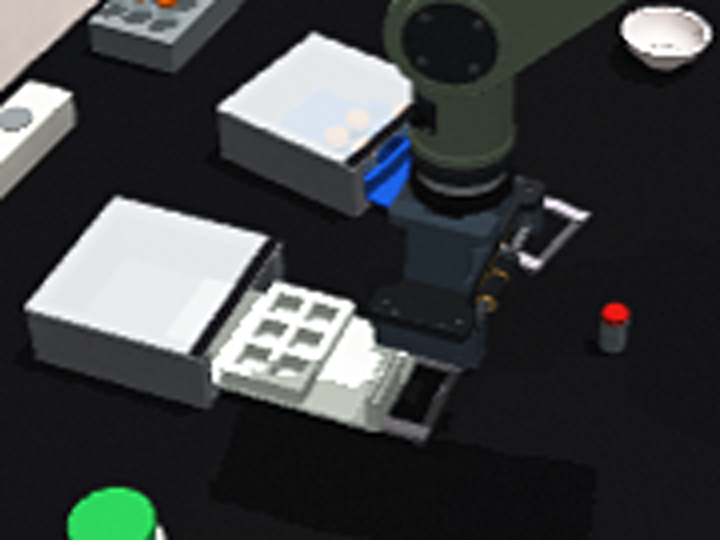

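Wrist view: the fingers at column 255 are centred in front of the white tray's lip (columns 180–338, row 147), squared to it and clear of it. Next I lower to z≈20 and push.

```bash
python3 -m creep '[[1,0,0,15,0,0,0],[1,0,0,15,0,0,0],[1,0,0,12,0,0,0],[1,0,0,0,0,0,0]]'
python3 -m creep '[[1,5,0,0,0,0,0],[1,6,0,0,0,0,0],[1,6,0,0,0,0,0],[1,6,0,0,0,0,0],[1,6,0,0,0,0,0]]'
python3 -m creep '[[1,6,0,0,0,0,0],[1,6,0,0,0,0,0],[1,6,0,0,0,0,0],[1,6,0,0,0,0,0],[1,6,0,0,0,0,0]]'
```

```text
time_s: 4.18
ee_pos: [485.8, 136.9, 20.7]
ee_rot: [180.0, 0.1, 2.8]
force: [-0.9, -0.5, 0.4]
gripper_width: 0.4
time_s: 4.8
ee_pos: [515.4, 138.5, 21.9]
ee_rot: [180.0, 0.1, 2.8]
force: [-2.9, 1.7, 1.1]
gripper_width: 0.2
time_s: 5.42
ee_pos: [545.8, 140.2, 21.8]
ee_rot: [-180.0, 0.0, 2.8]
force: [-3.2, 1.5, -0.2]
gripper_width: 0.4
```

```bash
python3 -m creep '[[1,6,0,0,0,0,0],[1,6,0,0,0,0,0],[1,6,0,0,0,0,0],[1,5,0,0,0,0,0],[1,4,0,0,0,0,0]]'
python3 -m creep '[[1,3,0,0,0,0,0],[1,3,0,0,0,0,0],[1,3,0,0,0,0,0]]'
python3 -m creep '[[1,2,0,0,0,0,0],[1,2,0,0,0,0,0]]'
```

```text
time_s: 6.05
ee_pos: [572.8, 141.3, 21.9]
ee_rot: [180.0, 0.0, 2.8]
force: [-2.1, 1.5, -0.6]
gripper_width: 0.1
time_s: 6.42
ee_pos: [581.6, 141.7, 21.9]
ee_rot: [180.0, 0.0, 2.8]
force: [-2.9, 1.3, -0.4]
gripper_width: 0.4
time_s: 6.68
ee_pos: [585.6, 141.9, 21.9]
ee_rot: [180.0, 0.0, 2.8]
force: [-2.0, 1.5, -1.1]
gripper_width: 0.4
```

```bash
python3 -m creep '[[1,2,0,0,0,0,0],[1,2,0,0,0,0,0]]'
python3 -m creep '[[1,2,0,0,0,0,0],[1,2,0,0,0,0,0]]'
```

```text
time_s: 6.92
ee_pos: [588.1, 142.1, 21.9]
ee_rot: [180.0, 0.2, 2.8]
force: [-8.1, 1.5, 3.7]
gripper_width: 0.6
time_s: 7.18
ee_pos: [588.1, 142.0, 22.0]
ee_rot: [180.0, 0.7, 2.8]
force: [-17.6, 1.9, 11.7]
gripper_width: 0.5
```

```bash
python3 -m creep '[[1,0,0,0,0,0,0],[1,0,0,0,0,0,0],[1,-10,0,0,0,0,0],[1,-20,0,0,0,0,0],[1,-20,0,0,0,0,0]]'
python3 -m creep '[[1,0,0,-25,0,0,0],[1,0,0,-40,0,0,0],[1,0,0,-40,0,0,0],[1,0,0,0,0,0,0]]'
python3 - <<'E'
from h import *
import pickle
for n in('scene','side','wrist'):
    f=grab_frame(n);pickle.dump(f,open(n+'2.pkl','wb'))
    c=f['frame'][:,:,::-1]
    if n=='scene': c=c[140:290,190:370]
    if n=='side': c=c[135:270,150:330]
    if n!='wrist': c=cv2.resize(c,None,fx=4,fy=4,interpolation=cv2.INTER_CUBIC)
    cv2.imwrite('pics/'+n+'2.png',c)
E
```

```text
time_s: 7.8
ee_pos: [544.9, 139.7, 22.5]
ee_rot: [180.0, -0.2, 2.8]
force: [0.0, 0.6, 0.5]
gripper_width: 0.4
time_s: 8.3
ee_pos: [547.4, 140.2, 131.0]
ee_rot: [-179.9, -0.7, 2.8]
force: [1.8, -0.7, 0.5]
gripper_width: 0.6
```

View pics/scene2.png

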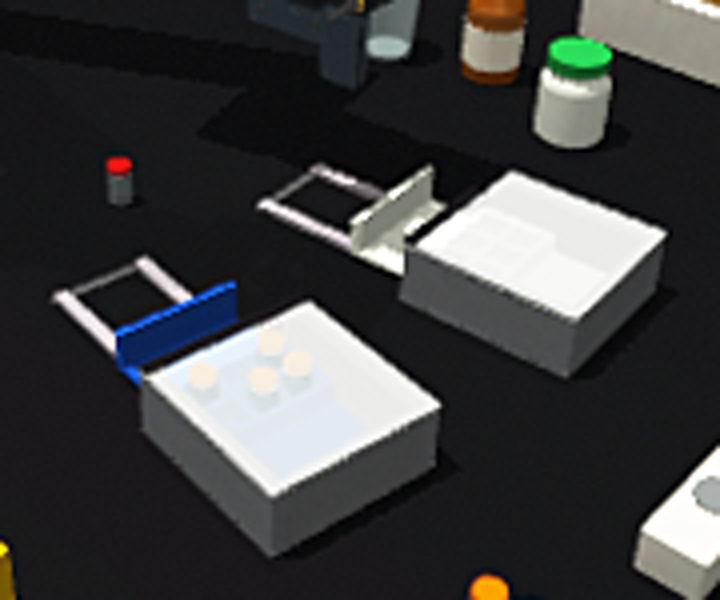

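View pics/side2.png

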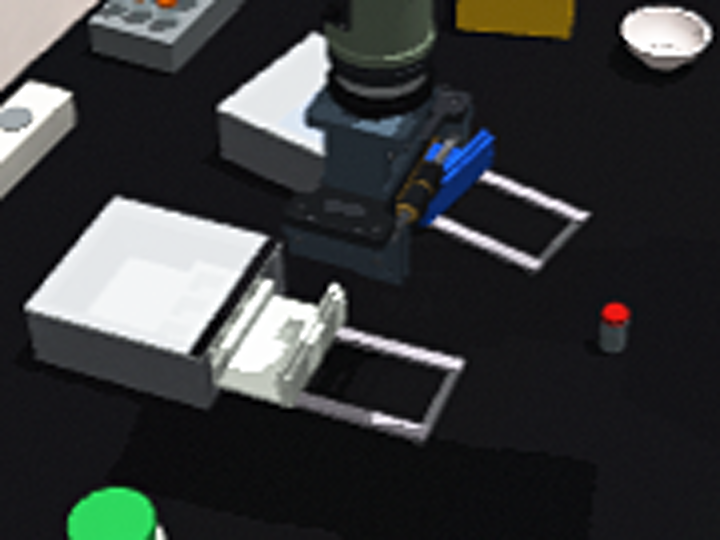

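View pics/wrist2.png

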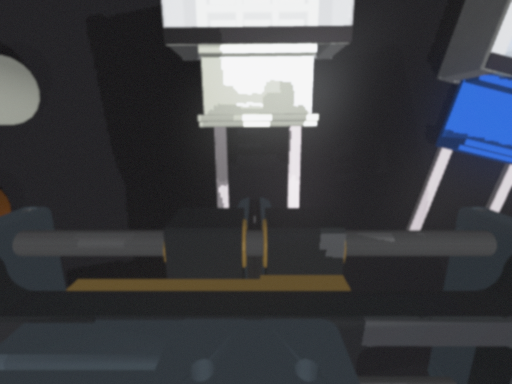

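Pictures: the white tray is home, with its lip the same distance before its housing as the blue one. Vials and blue tray have not moved. Now to above the blue well, with yaw −10.5.

```bash
python3 -m creep '[[1,0,0,0,0,0,6.65],[1,0,0,0,0,0,6.65],[1,15,30,0,0,0,0],[1,20,39,0,0,0,0],[1,20,39,0,0,0,0]]'
python3 -m creep '[[1,20,39,0,0,0,0],[1,20,39,0,0,0,0],[1,16,32,0,0,0,0],[1,8,15,0,0,0,0],[1,0,0,0,0,0,0]]'
python3 - <<'E'
from h import *
import pickle
print(state()['ee_pos'])
for n in('scene','wrist'):
    f=grab_frame(n);pickle.dump(f,open(n+'3.pkl','wb'))
    c=f['frame'][:,:,::-1]
    if n=='scene': c=cv2.resize(c[140:290,190:370],None,fx=4,fy=4,interpolation=cv2.INTER_CUBIC)
    cv2.imwrite('pics/'+n+'3.png',c)
E
```

```text
time_s: 9.07
ee_pos: [577.7, 22.5, 125.3]
ee_rot: [180.0, 0.1, -10.4]
force: [1.4, 0.0, 0.1]
gripper_width: 0.1
time_s: 9.7
ee_pos: [617.9, -111.2, 125.8]
ee_rot: [-180.0, 0.1, -10.6]
force: [0.5, 0.1, -0.2]
gripper_width: 0.5
[ 617.92461163 -111.21868211  125.81571322]
```

View pics/scene3.png

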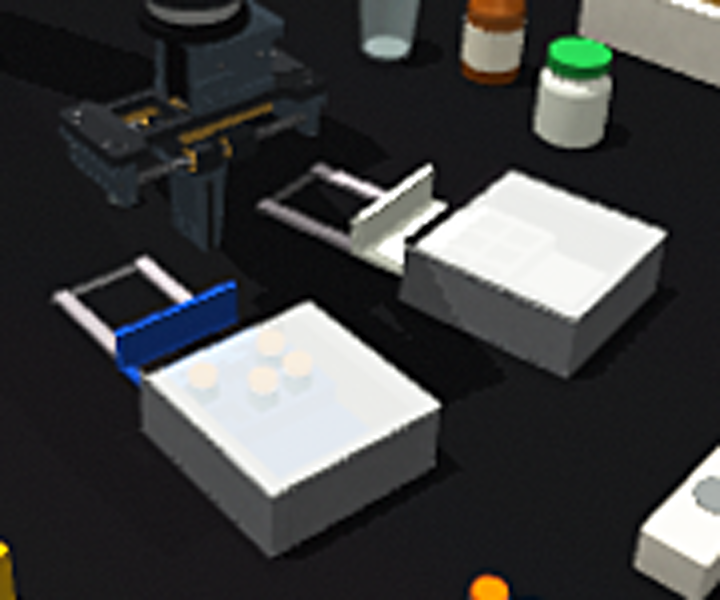

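View pics/wrist3.png

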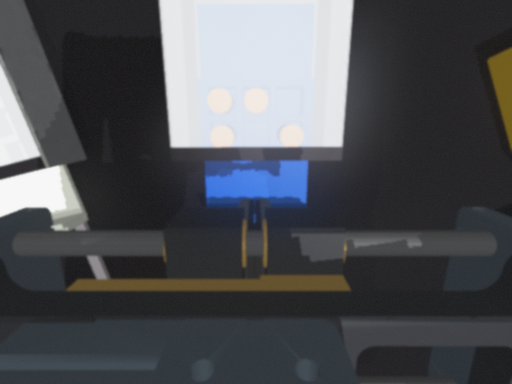

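Run:
```python
from h import *
import pickle
f=pickle.load(open('scene3.pkl','rb'));g=pickle.load(open('wrist3.pkl','rb'))
a=np.radians(-10.5);o=np.array([727,-130.])
def U(x,y,z): return [o[0]+x*np.cos(a)-y*np.sin(a),o[1]+x*np.sin(a)+y*np.cos(a),z]
z4=lambda p:((proj(f,p)-[190,140])*4).round().tolist()
print('tcp zoomed',z4([618,-111.2,126]))
p=np.array([618,-111.2])-o;print('tcp in unit',p[0]*np.cos(a)+p[1]*np.sin(a),-p[0]*np.sin(a)+p[1]*np.cos(a))
for nm,q in [('lip front top L',U(-145,55,41)),('lip front top R',U(-145,-55,41)),('back top L',U(-134,55,46)),('back top R',U(-134,-55,46)),('hous front R',U(-80,-75,60)),('hous front L',U(-80,75,60)),('well R end floor',U(-79,-55,12))]:
  print(nm,z4(q),'wrist',proj(g,q).round(),'side',((proj(pickle.load(open('side0.pkl','rb')),q)-[150,135])*4).round())
```

```text
tcp zoomed [194.0, 239.0]
tcp in unit -110.60081280372343 -1.3784800164417312
lip front top L [229.0, 282.0] wrist [198. 222.] side [423. 197.]
lip front top R [113.0, 332.0] wrist [307. 222.] side [490. 135.]
back top L [237.0, 284.0] wrist [197. 213.] side [413. 188.]
back top R [121.0, 335.0] wrist [309. 213.] side [481. 127.]
hous front R [137.0, 367.0] wrist [338. 161.] side [445.  85.]
hous front L [298.0, 294.0] wrist [167. 161.] side [351. 166.]
well R end floor [162.0, 407.0] wrist [305. 153.] side [432. 135.]
```

The predicted lip corners match the image to within about 2 mm. Shift 3 mm, lower into the well, check.

```bash
python3 -m creep '[[1,3,-1,10,0,0,0],[1,0,0,20,0,0,0],[1,0,0,20,0,0,0],[1,0,0,15,0,0,0],[1,0,0,0,0,0,0]]'
python3 -m creep '[[1,0,0,10,0,0,0],[1,0,0,10,0,0,0],[1,0,0,10,0,0,0],[1,0,0,8,0,0,0],[1,0,0,0,0,0,0]]'
python3 - <<'E'
from h import *
import pickle
print(state()['ee_pos'])
for n in('scene',):
    f=grab_frame(n)
    c=f['frame'][:,:,::-1]
    if n=='scene': c=cv2.resize(c[140:290,190:370],None,fx=4,fy=4,interpolation=cv2.INTER_CUBIC)
    cv2.imwrite('pics/'+n+'4.png',c)
E
```

```text
time_s: 10.42
ee_pos: [620.4, -109.7, 60.5]
ee_rot: [180.0, 0.2, -10.4]
force: [-0.1, -0.9, -0.2]
gripper_width: 0.9
time_s: 11.05
ee_pos: [620.8, -110.4, 23.0]
ee_rot: [180.0, 0.1, -10.5]
force: [0.1, 0.3, -0.6]
gripper_width: 0.2
[ 620.76491333 -110.35932472   23.02864376]
```

View pics/scene4.png

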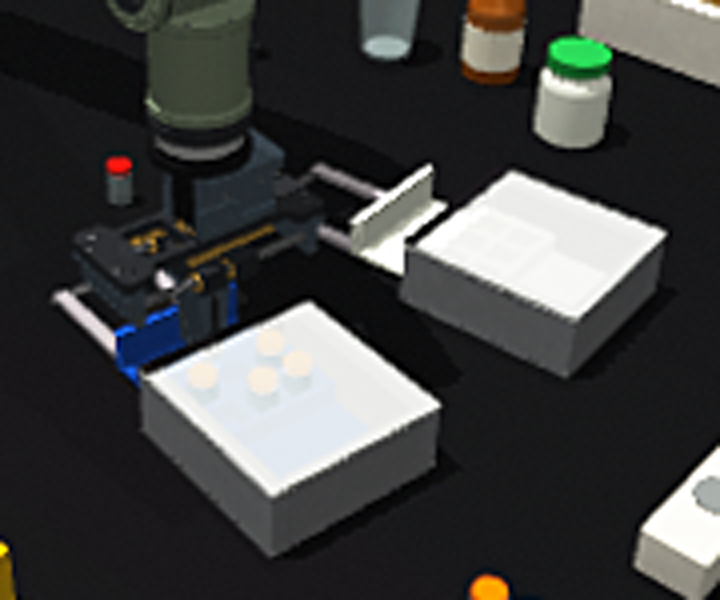

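The finger is in the well behind the lip with no force on it. Draw slowly.

```bash
python3 -m creep '[[1,-2,0,0,0,0,0],[1,-2,0,0,0,0,0],[1,-2,0,0,0,0,0],[1,-2,0,0,0,0,0],[1,-2,0,0,0,0,0]]'
python3 -m creep '[[1,-2,0,0,0,0,0],[1,-2,0,0,0,0,0],[1,-2.5,0,0,0,0,0],[1,-3,0,0,0,0,0],[1,-3,0,0,0,0,0]]'
```

```text
time_s: 11.72
ee_pos: [612.3, -108.8, 24.2]
ee_rot: [180.0, -0.1, -10.5]
force: [2.4, -1.5, -2.3]
gripper_width: 0.5
time_s: 12.35
ee_pos: [599.1, -106.4, 24.1]
ee_rot: [180.0, -0.0, -10.5]
force: [3.2, -0.2, 0.3]
gripper_width: 0.2
```

```bash
python3 -m creep '[[1,-3,0,0,0,0,0],[1,-3,0,0,0,0,0],[1,-3,0,0,0,0,0],[1,-3,0,0,0,0,0],[1,-3,0,0,0,0,0]]'
```

```text
time_s: 12.98
ee_pos: [584.3, -103.7, 24.1]
ee_rot: [180.0, -0.0, -10.5]
force: [3.3, -0.3, 0.2]
gripper_width: 0.3
```

Pulling steadily at about 3 N. I check the vials here.

```bash
python3 -m creep '[[1,-3,0,0,0,0,0],[1,-3,0,0,0,0,0],[1,-3,0,0,0,0,0],[1,-3,0,0,0,0,0],[1,-3,0,0,0,0,0]]'
python3 - <<'E'
from h import *
c=grab_frame('scene')['frame'][:,:,::-1]
cv2.imwrite('pics/scene5.png',cv2.resize(c[140:290,190:370],None,fx=4,fy=4,interpolation=cv2.INTER_CUBIC))
E
```

```text
time_s: 13.6
ee_pos: [569.5, -100.9, 24.0]
ee_rot: [180.0, -0.0, -10.5]
force: [1.3, -2.5, 2.5]
gripper_width: 0.3
```

View pics/scene5.png

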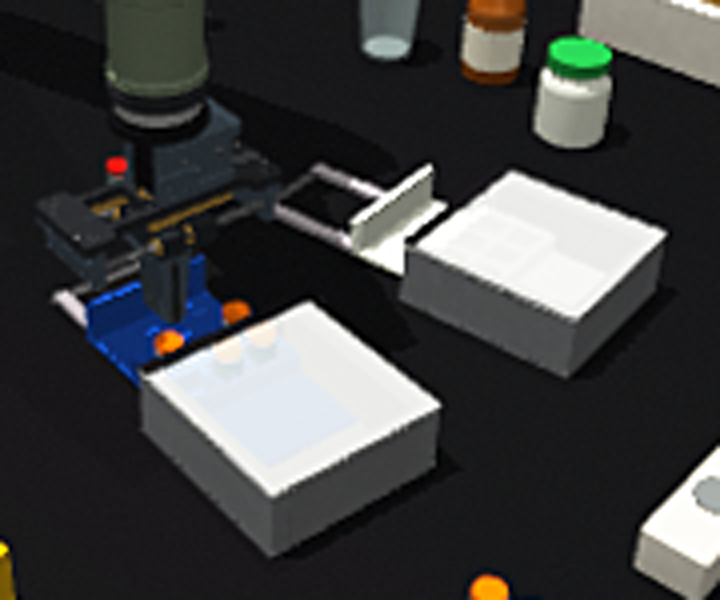

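The tray is partly out and the first vials, caps at zoomed (170,342) and (236,312), are standing. I continue.

```bash
python3 -m creep '[[1,-3,0,0,0,0,0],[1,-3,0,0,0,0,0],[1,-3,0,0,0,0,0],[1,-3,0,0,0,0,0],[1,-3,0,0,0,0,0]]'
python3 -m creep '[[1,-3,0,0,0,0,0],[1,-3,0,0,0,0,0],[1,-3,0,0,0,0,0],[1,-3,0,0,0,0,0],[1,-3,0,0,0,0,0]]'
python3 -m creep '[[1,-3,0,0,0,0,0],[1,-3,0,0,0,0,0],[1,-3,0,0,0,0,0],[1,-3,0,0,0,0,0],[1,-2,0,0,0,0,0]]'
python3 -m creep '[[1,-2,0,0,0,0,0],[1,-2,0,0,0,0,0],[1,-2,0,0,0,0,0],[1,-2,0,0,0,0,0]]'
```

```text
time_s: 14.28
ee_pos: [554.7, -98.1, 23.9]
ee_rot: [180.0, 0.0, -10.5]
force: [3.0, -2.2, 0.4]
gripper_width: 0.9
time_s: 14.9
ee_pos: [540.0, -95.4, 23.9]
ee_rot: [180.0, 0.0, -10.5]
force: [2.6, -2.4, -0.1]
gripper_width: 0.3
time_s: 15.52
ee_pos: [526.2, -92.8, 23.9]
ee_rot: [-180.0, 0.0, -10.5]
force: [2.6, -2.6, -0.2]
gripper_width: 0.2
time_s: 16.02
ee_pos: [518.5, -91.4, 23.9]
ee_rot: [180.0, -0.0, -10.5]
force: [2.1, -1.8, -0.1]
gripper_width: 0.6
```

```bash
python3 -m creep '[[1,-2,0,0,0,0,0],[1,-2,0,0,0,0,0],[1,-2,0,0,0,0,0],[1,-1,0,0,0,0,0]]'
python3 -m creep '[[1,-1,0,0,0,0,0],[1,-1,0,0,0,0,0],[1,-1,0,0,0,0,0],[1,-1,0,0,0,0,0]]'
python3 -m creep '[[1,-1,0,0,0,0,0],[1,-1,0,0,0,0,0],[1,-1,0,0,0,0,0]]'
```

```text
time_s: 16.52
ee_pos: [511.5, -90.1, 23.9]
ee_rot: [180.0, 0.0, -10.5]
force: [2.7, -1.8, -1.0]
gripper_width: 0.8
time_s: 17.02
ee_pos: [507.7, -89.4, 23.9]
ee_rot: [180.0, -0.0, -10.5]
force: [2.7, -2.2, -0.7]
gripper_width: 0.6
time_s: 17.4
ee_pos: [504.7, -88.9, 23.9]
ee_rot: [180.0, -0.0, -10.5]
force: [1.6, -2.2, -0.7]
gripper_width: 0.4
```

```bash
python3 -m creep '[[1,-1,0,0,0,0,0],[1,-1,0,0,0,0,0],[1,-1,0,0,0,0,0]]'
python3 -m creep '[[1,-1,0,0,0,0,0],[1,-1,0,0,0,0,0],[1,-1,0,0,0,0,0]]'
```

```text
time_s: 17.77
ee_pos: [504.5, -88.8, 24.2]
ee_rot: [-180.0, -0.3, -10.5]
force: [7.4, -3.8, -5.7]
gripper_width: 0.8
time_s: 18.15
ee_pos: [504.6, -88.8, 24.5]
ee_rot: [-180.0, -0.7, -10.5]
force: [13.3, -3.8, -11.6]
gripper_width: 0.4
```

Outer stop reached: the force ramps up at a constant position. Ease off to mid-well, then lift straight up.

```bash
python3 -m creep '[[1,2,0,0,0,0,0],[1,3,0,0,0,0,0],[1,4,0,0,0,0,0],[1,4,0,0,0,0,0],[1,3,0,0,0,0,0]]'
python3 -m creep '[[1,0,0,0,0,0,0]]'
```

```text
time_s: 18.77
ee_pos: [514.2, -90.5, 23.8]
ee_rot: [-180.0, 0.1, -10.5]
force: [-0.0, 0.1, -0.1]
gripper_width: 0.2
time_s: 18.9
ee_pos: [514.6, -90.6, 23.9]
ee_rot: [-180.0, 0.0, -10.5]
force: [0.6, -0.1, -0.0]
gripper_width: 0.3
```

```bash
python3 -m creep '[[1,0,0,-10,0,0,0],[1,0,0,-15,0,0,0],[1,0,0,-25,0,0,0],[1,0,0,-40,0,0,0],[1,0,0,-40,0,0,0]]'
python3 -m creep '[[1,-20,0,-40,0,0,0],[1,-40,0,-10,0,0,0],[1,-40,0,0,0,0,0],[1,-20,0,0,0,0,0],[1,0,0,0,0,0,0]]'
python3 - <<'E'
from h import *
import pickle
for n,(x0,y0,x1,y1) in {'scene':(190,165,370,290),'side':(150,135,310,250)}.items():
    f=grab_frame(n);pickle.dump(f,open(n+'9.pkl','wb'))
    cv2.imwrite('pics/'+n+'9.png',cv2.resize(f['frame'][y0:y1,x0:x1,::-1],None,fx=4,fy=4,interpolation=cv2.INTER_CUBIC)); save(n+'9full',f)
print(state()['force'],state()['ee_pos'])
E
```

```text
time_s: 19.52
ee_pos: [514.5, -90.7, 156.3]
ee_rot: [180.0, -0.1, -10.5]
force: [0.4, -0.1, -0.5]
gripper_width: 0.5
time_s: 20.15
ee_pos: [396.3, -68.8, 204.7]
ee_rot: [180.0, -0.1, -10.5]
force: [-0.0, -0.0, 0.2]
gripper_width: 0.7
[ 0.03606528  0.15611482 -0.47692098] [397.97932572 -69.12243285 204.4412264 ]
```

View pics/scene9.png

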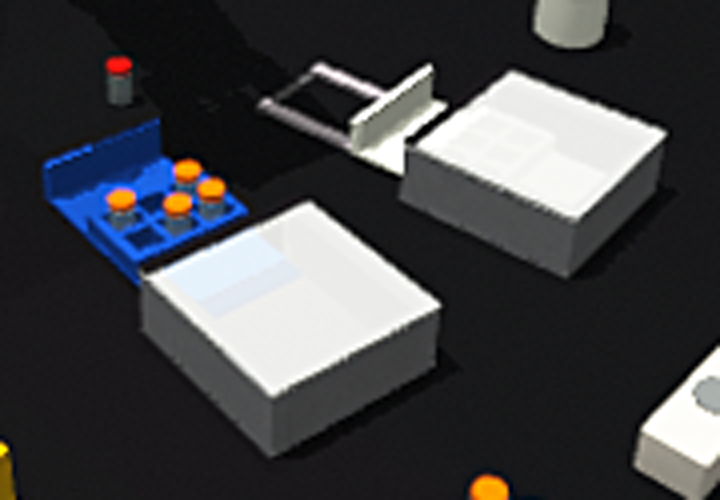

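View pics/side9full.png

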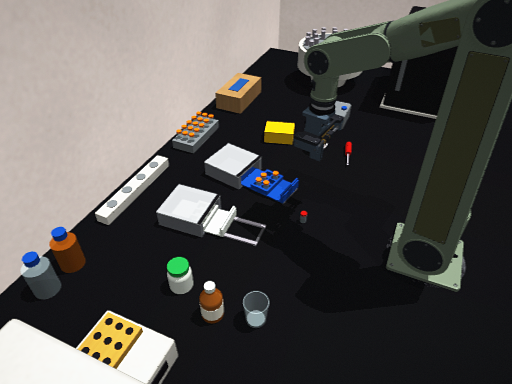

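View pics/scene9full.png

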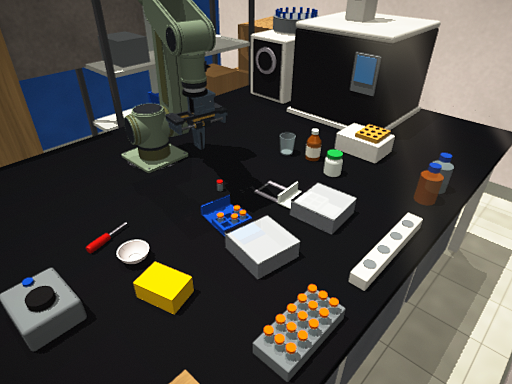

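The blue tray is out with four vials standing in their pockets, the white tray is home, and all bystanders are where they were. One numeric check of both lips.

Run:
```python
from h import *
import pickle
f=pickle.load(open('scene9.pkl','rb'))
for nm,o,a,pts in [('blue',(727,-130),-10.5,[(45,164),(159,120)]),('white',(749,150.7),2.75,[(351,124),(432,66)])]:
  a=np.radians(a)
  for (x,y),z in zip(pts,(41,46)):
    w=ray(f,190+x/4,165+y/4,z)[:2]-o
    print(nm,'x in unit',round(w[0]*np.cos(a)+w[1]*np.sin(a),1),'y',round(-w[0]*np.sin(a)+w[1]*np.cos(a),1))
```

```text
blue x in unit -254.5 y -52.1
blue x in unit -246.7 y 55.6
white x in unit -139.2 y -60.5
white x in unit -135.3 y 55.8
```

```bash
python3 -c "
from workcell import job_done
print(job_done())"
```

```text
the job is handed in; nothing more can be done
None
```

I pushed the white tray home with the closed fingertips until the force rose at its inner stop. I then hooked the fingertips behind the blue tray's lip and drew it slowly, at about 3 N, to its outer stop, and lifted clear. The job was handed in at about 20 s of the 53 s allowed; it reports no verdict.

**Last checks:**
- **Blue tray:** the tool travelled about 109 mm along x from contact to the stop. The last picture puts the lip's front corner at −254.5 mm in the unit's frame, against an expected −255.
- **White tray:** the lip corners read −139 and −135 mm. I expected about −145 and about −134 to −140, so one corner is off by up to 6 mm. That corner also read about 5 mm off sideways, so I put it down to picking the corner by eye; the push force reached about 18 N without the tray moving further.
- **Vials:** all four stand upright in their pockets in the last pictures.
- **Bystanders:** none appears to have moved. I judged this by eye, not by measuring.
- **Hand:** it is clear at a height of about 204 mm, with no force on it beyond sensor noise.

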